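# Lift a flat lamp onto the narrow test stand with a lifter

## Robot

A 6-joint arm with a two-finger parallel gripper is mounted at the origin on the work surface. World frame = base frame: x ahead of the robot, y to its left, z up, the work surface at z = 0. Lengths are in m, angles in degrees, forces in N, time in s.
With the tool pointing down it reaches from about 0.35 to 0.85 m from the base axis. Payload 8.1 kg.
Tool frame: the origin (TCP) lies between the finger pads; the fingertips stand 11 mm ahead of it and the grasp point (between the pads) lies 8 mm behind it; z points along the fingers, y is the line along which they close (so a half turn about z gives the same grasp; the last joint's range is limited). The gripper opens to 93 mm and grips with 3 to 60 N. Pads are 15 mm wide; open, the fingers measure 128 mm over their backs; the gripper's body (75 mm by 188 mm) begins 65 mm behind the grasp point.
Start: joints at [67.357, 7.471, 85.268, -0, 87.261, -4.893], TCP at [0.183, 0.571, 0.193] pointing down, gripper open.
Joint ranges: [-169.43, 169.43], [-51.17, 129.36], [1.28, 143.12], [-76.62, 256.62], [0, 156.53], [-152.29, 152.29]. Speed limits (degrees/s): [136.94, 136.94, 159.86, 180, 180, 180].

## Interface

Orientations are given as [roll, pitch, yaw] about the fixed x, y, z axes, in that order (R = Rz(yaw) Ry(pitch) Rx(roll)).
In Python, from rig import sense, read_camera, finish_job, recognise, pinpoint gives the robot as it stands. The module is installed in compiled form; this text tells all that it offers.
- The arm moves only by the shell command python3 -m jog 'ROWS' [FORCE]. ROWS is JSON, a list of rows, each an object of numbers: "hand": the finger opening in mm, from 0 to 93; "dx", "dy", "dz": the shift along the world's x, y, z in mm; "yaw": the turn about the world's z in degrees. A call has 1 to 20 rows; each row shifts and turns the commanded pose from where the row before left it; what a row does not reach is not made up. A row lasts 1/8 s, in which the tool goes at most 62.5 mm and 10.7 degrees, less where a joint would pass 70% of its speed; a pose out of reach is approached as far as the arm can. A call with a gripper value outside its range is refused whole. The fingers move at their own pace and stop on an object; FORCE is the grip in N (left out, the last holds). Time passes only in rows, so rows that do not move let the fingers close. It gives the time, the measured TCP pose, the force, the opening and the grip force at its end, in the units of the state.
- sense(): the state, without advancing time (a new reading comes with each control period).
- read_camera(name): name is "scene" or "top" or "wrist"; returns a dict with "pixels" (400x640x3 uint8, blue, green, red), "range_z" (400x640 float32, m along the optical axis (not along the pixel's ray), 0 where there is no reading), "intrinsics" (3x3 intrinsics, pixels), "rvec" (rotation vector, rad) and "tvec" (3), from world to camera coordinates, as OpenCV has them. Camera axes: x right, y down, z forward; pixel columns grow to the right and rows downward; lengths in m; the calibration is good to about 2 mm. A picture is of the moment at which its call begins.
- finish_job(): hands the job in; it is judged then, once.
Trained networks look in a picture, given as the dict that the camera call returned (one of the last four; its "shot" number tells which), for a name from the list of things; names that differ only in an ending like _2 or _b are one class to them, and where a whole thing is asked for, a point or a joint stands for the part that bears it (a point fixed in the world has none). Each returns a list of dicts, best first, with "confidence" (0 to 1); they miss things now and then, are a little off and sometimes report something else, mostly with a low value. They report only what shows in the picture. A call takes as long as a camera call. They do not tell look-alikes from the thing itself.
- recognise(query, picture): "pixel" ([column, row] in pixels, amid what is visible of it).
- pinpoint(query, picture): "pixel" ([column, row] in pixels: a listed point, or the origin of a listed thing).
The state is a dict: "time_s": time; "joint_pos": joint angles; "joint_velocities": joint speeds; "tau": joint torques, N m; "eef_pos": TCP position; "ee_rot": TCP orientation; "ft_force": force on the tool from outside, world axes, zero at the start; "torque": the same for the moment, N m; "gripper_width": opening from 0.0 (shut) to 1.0 (fully open); "gripper_force": force on a finger pad.
Only numpy, scipy, OpenCV 4.12 (cv2) and the standard library are available. Lean on these libraries where they do the work, as an engineer would, in place of code of your own. Each camera call takes 0.05 s, during which the arm holds its last target. There are 200 camera calls.

## Task

Put the round flat lamp from the infeed tray on the test stand for its burn-in test: slide the lifter's blade under it (the two stop pins on the tray keep it from running away), lift it, and set it down gently, level and centred on the top edges of the stand's two thin upright plates, lens side down as it lies now. Then lay the lifter down flat on the open bench, clear of tray and stand. The gripper itself must never touch the lamp, the lamp must not be dropped, and leave the bulb holder, the meter and the screw bin where they are.

Things in the scene. Friction and masses are not known exactly. Their poses are not given: they have to be found in the camera images.
- lamp: Round flat LED ceiling lamp, white plastic, 110 mm across, 15 mm thick, about 0.18 kg. Origin: centre of its underside; z up. Underside flat out to 46 mm radius, then bevelled: the rim (55 mm radius) begins 5 mm above the underside. At the start it lies on the tray, 6 to 28 mm short of the stop pins.
- tray: Fixed dark steel slab, top 20 mm above the bench, 140 mm wide (y). Origin: at bench level, under the lamp's centre when the lamp touches both stop pins. x points from the open front edge (x = -120 mm) towards the pins; rear edge x = +75. Pins: 8 mm thick, 10 mm tall above the tray's top, at x = 48, y = +34 and -34 mm.
- stand: Fixed test stand: steel foot 110 x 130 x 6 mm and two upright aluminium plates, each 8 mm thick, 100 mm long in x, top edges 80 mm above the bench, at y = +39 and -39 mm (free gap 70 mm); open at the front (-x) and back. Origin: centre of the foot's underside, at bench level; z up.
- stand_top (a point): Point midway between the stand's two plates at the height of their top edges, axes as the stand's: here the lamp's origin belongs.
- lifter: Lifter (flat spatula), 0.16 kg, blade down on the bench. Origin: at underside level, below the grip; x to the tip, z up. Steel blade 44 wide, 2 thick, x = 22 to 130 mm, underside z = 0. Upright neck 24 wide, x = 22 to 34, up to z = 50; the lamp's rim can run up against it. Black handle 20 wide (y), z = 28 to 52, x = -64 to 24; a foot under its rear end (x = -62 to -50) reaches z = 0.
- lifter_grip (a point): Grip point on the lifter: middle of the handle, 40 mm above the lifter's underside; grasp across the 20 mm width (lifter's y).
- lifter_tip (a point): Middle of the blade's front edge, at its underside.
- bulb_holder: Bystander: black lamp socket, 72 mm across, with a white bulb upright in it, 160 mm high in all. Origin: centre of its underside.
- meter: Bystander: grey hand meter, 130 x 75 x 35 mm. Origin: centre of its underside.
- screw_bin: Bystander: grey open bin, 120 x 100 x 50 mm. Origin: centre of its underside.
There are look-alikes about, which are no part of the job. Several things look just like the lifter: the one meant starts farthest from the robot's base.

How it is judged (in metres and radians):
On the way:
1. the lamp is carried on the lifter's blade, clear of the tray (its underside more than 45 mm above the bench) (contact force between lamp and lifter above 0.5 N and height (world z) of lamp above 0.045 m and contact force between lamp and tray below 0.1 N), for 0.2 s.
At the end, for the whole second after the job is handed in: The lamp rests level (within 0.06 rad, lens side down) and still on the stand's two plates, its centre within 15 mm of the stand's centre along the plates and 12 mm across them; the lifter lies still and flat on the bench (underside within 5 mm of it), touching neither tray, stand nor lamp (x of lamp in the frame of stand_top between -0.015 and 0.015 m and y of lamp in the frame of stand_top between -0.012 and 0.012 m and z of lamp in the frame of stand_top between -0.004 and 0.004 m and angle between lamp's own z axis and vertical below 0.06 rad and linear speed of each of lamp, lifter below 0.01 m/s and contact force between lamp and stand above 0.5 N and height (world z) of lifter below 0.005 m and angle between lifter's own z axis and vertical below 0.08 rad and contact force between lifter and tray below 0.1 N and contact force between lifter and stand below 0.1 N and contact force between lifter and lamp below 0.1 N).
It fails at once if the gripper or arm touches the lamp (contact force between lamp and the fingers above 0.5 N or contact force between lamp and the arm above 0.5 N).
It fails at once if the lamp is set on the stand hard (more than 20 N) (contact force between lamp and stand above 20 N).
It fails at once if the lamp falls to the bench (height (world z) of lamp below 0.012 m).
It fails at once if a bystander is moved by more than 20 mm (distance of any of bulb_holder, meter, screw_bin from where it was at the start of the episode above 0.02 m).
It also fails if it takes over 69 s, if anything falls off the work surface, if the arm or the gripper's body presses on something with over 40 N, if the wrist force passes 120 N, or if a joint passes its speed limit or range.

## Working session

There is one attempt and no reset: what is moved stays moved. The work goes in short steps, Python scripts to look and compute and a shell command to move; the robot and the scene stay as the last step left them, time stands still between calls to the robot, and variables do not carry over. Pictures are saved under pics/ and viewed, at most 10 in all, crops included, and the job is handed in when it is done.

```bash
mkdir -p pics
cat > h.py <<'E'
import numpy as np, cv2
from rig import sense, read_camera, recognise, pinpoint
def cam(p):
    R,_=cv2.Rodrigues(np.array(p["rvec"],float)); return R,np.array(p["tvec"],float).ravel(),np.array(p["intrinsics"],float)
def at_depth(p,px,d=None):
    R,t,K=cam(p); u,v=int(round(px[0])),int(round(px[1]))
    if d is None: d=np.median(p["range_z"][max(v-1,0):v+2,max(u-1,0):u+2])
    return R.T@(np.linalg.inv(K)@[px[0],px[1],1]*d-t)
def at_z(p,px,z):
    R,t,K=cam(p); c=-R.T@t; r=R.T@np.linalg.inv(K)@[px[0],px[1],1]; return c+r*(z-c[2])/r[2]
def cloud(p):
    R,t,K=cam(p); v,u=np.mgrid[:400,:640]; d=p["range_z"].astype(float)
    return ((np.linalg.inv(K)@np.stack([u*d,v*d,d],0).reshape(3,-1)).T-t)@R
def tri(p,a,q,b):
    A=[];
    def ray(p,px):
        R,t,K=cam(p); r=R.T@np.linalg.inv(K)@[px[0],px[1],1]; return -R.T@t,r/np.linalg.norm(r)
    c1,r1=ray(p,a);c2,r2=ray(q,b); s=np.linalg.lstsq(np.c_[r1,-r2],c2-c1,rcond=None)[0]
    x=c1+r1*s[0];y=c2+r2*s[1]; return (x+y)/2,np.linalg.norm(x-y)
def proj(p,X):
    return cv2.projectPoints(np.array(X,float).reshape(-1,3),np.array(p["rvec"],float),np.array(p["tvec"],float),np.array(p["intrinsics"],float),None)[0].reshape(-1,2)
E
python3 - <<'E'
from h import *
np.set_printoptions(precision=3,suppress=True)
for n in("scene","top"):
    p=read_camera(n); cv2.imwrite(f"pics/{n}0.png",p["pixels"]); print(n,-cam(p)[0].T@cam(p)[1])
    for q in("lamp","tray","stand_top","stand","lifter","lifter_grip","lifter_tip","bulb_holder","meter","screw_bin"):
        for r in pinpoint(q,p)[:5]:
            if r["confidence"]>.2: print(q,np.round(r["pixel"]),round(r["confidence"],2),at_depth(p,np.clip(r["pixel"],0,[638,398])))
E
```

```text
scene [1.019 0.52  1.135]
lamp [254. 174.] 0.69 [ 0.601 -0.263  0.034]
tray [250. 182.] 0.64 [ 0.631 -0.244  0.035]
stand_top [357. 273.] 0.92 [0.596 0.227 0.006]
stand_top [356. 286.] 0.26 [0.63  0.252 0.007]
stand [350. 285.] 0.67 [0.64  0.238 0.006]
stand [334. 208.] 0.62 [ 0.481  0.012 -0.   ]
lifter [333. 209.] 0.63 [0.487 0.011 0.001]
lifter [351. 166.] 0.58 [ 0.313 -0.075 -0.001]
lifter_grip [349. 159.] 0.83 [ 0.326 -0.077  0.048]
lifter_grip [334. 201.] 0.62 [0.488 0.015 0.052]
lifter_tip [307. 233.] 0.65 [0.612 0.021 0.003]
lifter_tip [252. 181.] 0.23 [ 0.623 -0.246  0.033]
bulb_holder [434. 324.] 0.94 [0.57  0.481 0.052]
meter [223. 131.] 0.78 [ 0.557 -0.503  0.036]
screw_bin [258. 273.] 0.58 [0.812 0.022 0.003]
top [ 0.357 -0.008  1.332]
tray [398. 190.] 0.97 [ 0.599 -0.253  0.035]
stand_top [252. 181.] 0.95 [0.637 0.262 0.005]
stand [258. 182.] 0.89 [0.633 0.238 0.005]
lifter [352. 271.] 0.72 [ 0.322 -0.09   0.047]
lifter [324. 222.] 0.57 [0.485 0.004 0.05 ]
lifter_grip [350. 267.] 0.92 [ 0.335 -0.088 -0.001]
lifter_grip [324. 221.] 0.6 [0.488 0.003 0.051]
lifter_tip [385. 269.] 0.94 [ 0.329 -0.207 -0.002]
lifter_tip [319. 189.] 0.62 [0.61 0.02 0.  ]
lifter_tip [401. 189.] 0.35 [ 0.603 -0.264  0.035]
meter [481. 209.] 0.72 [ 0.534 -0.534  0.033]
meter [399. 190.] 0.52 [ 0.599 -0.256  0.035]
screw_bin [322. 137.] 0.79 [0.802 0.013 0.002]
screw_bin [190. 201.] 0.57 [0.552 0.452 0.083]
screw_bin [326. 221.] 0.43 [ 0.489 -0.003  0.05 ]
```

View pics/scene0.png

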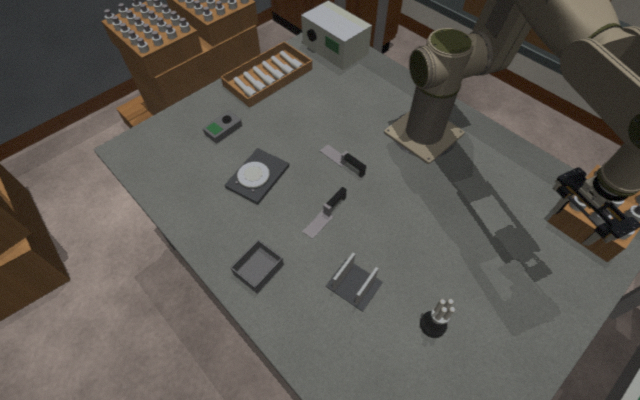

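View pics/top0.png

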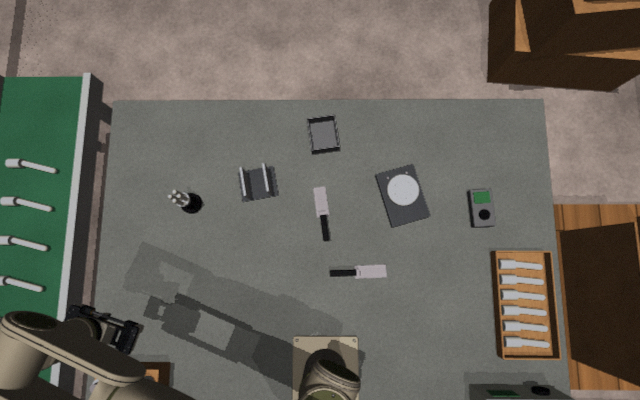

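The target lifter is at scene (334,201) / top (324,221), and its look-alike at scene (349,159) / top (350,267) is nearer the base. In the top view the tray with the lamp is at (402,190) with its pins on the far side, the stand is at (256,182), and the bulb, meter and bin are at (190,202), (481,208) and (322,134). Next I measure sizes and heights from the depth clouds and crop in on the chosen lifter.

```bash
cat > m.py <<'E'
from h import *
np.set_printoptions(precision=4,suppress=True)
def sel(C,c,r,z0,z1): return C[(np.hypot(C[:,0]-c[0],C[:,1]-c[1])<r)&(C[:,2]>z0)&(C[:,2]<z1)]
def rect(P):
    (c,s,a)=cv2.minAreaRect((P[:,:2]*1000).astype(np.float32)); return np.round(c,1),np.round(s,1),round(a,1),round(float(np.median(P[:,2]))*1000,1),len(P)
E
python3 - <<'E'
from m import *
for n in("top","scene"):
    p=read_camera(n);C=cloud(p);print(n)
    if n=="top": cv2.imwrite("pics/crop0.png",cv2.resize(p["pixels"][150:300,280:440],None,fx=4,fy=4))
    for nm,c,r,a,b in(("lamp",(.6,-.26),.1,.029,.05),("tray",(.59,-.255),.14,.012,.026),("plates",(.63,.24),.1,.065,.095),("foot",(.63,.24),.11,.004,.012),("handle",(.488,.005),.09,.04,.065),("handle2",(.33,-.08),.08,.04,.065)):
        P=sel(C,c,r,a,b)
        if len(P)>5: print(nm,*rect(P))
    P=sel(C,(.63,.24),.1,.065,.095)
    for s in(-1,1):
        Q=P[np.sign(P[:,1]-np.mean(P[:,1]))==s]; 
        if len(Q)>5: print(" plate",*rect(Q))
E
```

```text
top
lamp [ 601.8 -271. ] [109.5 110.1] 17.0 34.0 758
tray [ 584.8 -271.4] [195.5 141. ] 16.2 18.7 1406
plates [628.6 239.8] [101.1  86.7] 11.1 77.8 173
foot [628.9 239.1] [185.  210.5] 85.3 6.0 506
handle [472.8   1.7] [97.  21.4] 6.4 49.8 174
handle2 [318.  -65.6] [23.  96.4] 0.2 49.2 190
 plate [635.3 201.2] [98.5  8.4] 11.0 77.8 83
 plate [621.1 277.9] [101.1   9.5] 10.5 77.8 90
scene
lamp [ 601.3 -265.1] [110.8 109.7] 12.8 35.1 655
tray [ 584.  -266.7] [197.2 145.9] 15.4 20.0 1161
plates [627.3 244.1] [102.2  86.7] 10.7 79.3 266
foot [635.6 242.8] [207.  206.4] 55.6 6.4 1058
handle [471.8   7.7] [100.3  24.7] 8.0 51.3 195
handle2 [315.8 -60.1] [25.1 99.6] 3.2 50.9 179
 plate [634.4 206. ] [102.2   9.2] 10.6 79.3 136
 plate [620.  282.4] [101.8   8.7] 10.6 79.5 130
```

View pics/crop0.png

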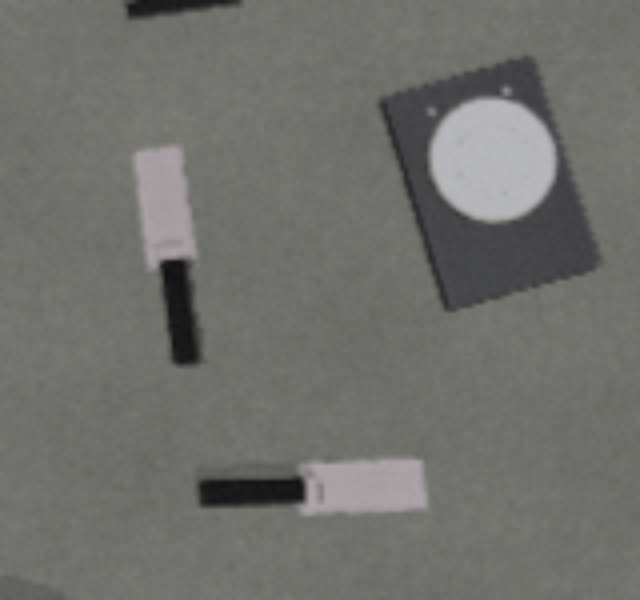

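The crop confirms the choice: the wanted lifter is at upper left, tip at crop (159,147) and handle around (180,310). The sideways look-alike is at (265,490). The pins are at (432,112) and (507,91), and the lamp is centred at (493,160), a little right of the tray's axis.

```bash
python3 - <<'E'
from m import *
s=sense(); print(s["ee_rot"],s["eef_pos"],s["time_s"],s["ft_force"])
E
python3 -m jog '[{"dx":30,"dy":-55,"dz":10},{"dx":30,"dy":-55,"dz":10},{"dx":30,"dy":-55,"dz":10},{"dx":30,"dy":-55,"dz":10},{"dx":30,"dy":-55,"dz":10},{"dx":30,"dy":-55},{"dx":30,"dy":-55},{"dx":30,"dy":-55},{"dx":10,"dy":-55},{"dx":0,"dy":-55},{}]'
```

```text
[-179.998     0.0005  162.2502] [0.1829 0.5714 0.1929] 1.2 [-0.2211  0.057   0.335 ]invalid input at $[0]: expected keys hand, dx, dy, dz, yaw
```

```bash
python3 -m jog '[{"dx":30,"dy":-55,"dz":10,"yaw":3,"hand":93},{"dx":30,"dy":-55,"dz":10,"yaw":3,"hand":93},{"dx":30,"dy":-55,"dz":10,"yaw":3,"hand":93},{"dx":30,"dy":-55,"dz":10,"yaw":3,"hand":93},{"dx":30,"dy":-55,"dz":10,"yaw":3,"hand":93},{"dx":30,"dy":-55,"dz":0,"yaw":3,"hand":93},{"dx":30,"dy":-55,"dz":0,"yaw":3,"hand":93},{"dx":30,"dy":-55,"dz":0,"yaw":3,"hand":93},{"dx":10,"dy":-55,"dz":0,"yaw":0,"hand":93},{"dx":0,"dy":-55,"dz":0,"yaw":0,"hand":93},{"dx":0,"dy":0,"dz":0,"yaw":0,"hand":93},{"dx":0,"dy":0,"dz":0,"yaw":0,"hand":93}]' 60
python3 - <<'E'
from m import *
s=sense();print(s["eef_pos"],s["ee_rot"],s["joint_pos"])
p=read_camera("wrist");C=cloud(p);cv2.imwrite("pics/w0.png",p["pixels"])
for n,c,r,a,b in (("handle",(.488,.005),.09,.04,.065),("blade",(.56,.015),.06,.0012,.006)):
    P=sel(C,c,r,a,b)
    if len(P)>5: print(n,*rect(P))
for q in("lifter_grip","lifter_tip"):
    for r in pinpoint(q,p)[:2]: print(q,r["pixel"],r["confidence"],at_z(p,r["pixel"],.04 if "grip" in q else 0))
E
```

```text
time_s: 2.7
eef_pos: [0.4305, 0.0261, 0.2423]
ee_rot: [180.0, 0.0, -173.8]
ft_force: [0.3, -0.2, -0.4]
gripper_width: 1.0
gripper_force: 0.0
[0.4305 0.0261 0.2423] [ 179.9741    0.0227 -173.8145] [ -3.3717 -20.3584 105.9268   0.0294  94.4135 -99.5549]
handle [473.3   4.1] [97.8 23.3] 6.2 51.8 1104
blade [560.7  15.5] [116.6 116.4] 7.6 2.2 1605
lifter_grip [245.6, 75.1] 0.98 [ 0.3189 -0.0786  0.04  ]
lifter_grip [304.4, 216.4] 0.87 [0.493  0.0101 0.04  ]
lifter_tip [154.9, 72.0] 0.95 [ 0.3245 -0.2096  0.    ]
lifter_tip [304.0, 280.5] 0.68 [0.6172 0.019  0.    ]
```

View pics/w0.png

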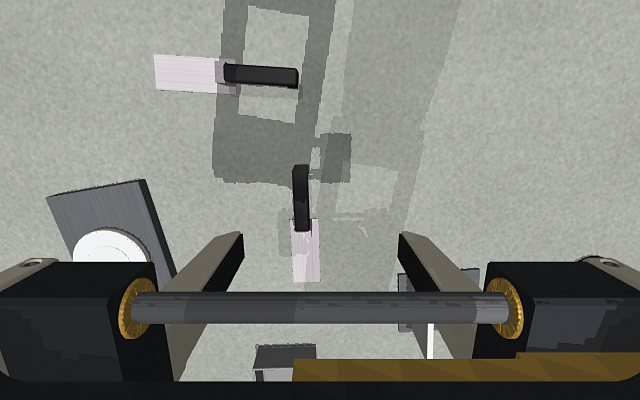

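The wrist view shows the target handle at (301,198) with its blade to (304,280), between the fingers. The look-alike is at (245,75), and the tray and lamp at (110,230). Three views agree on the grip at about (0.488, 0.006), top 51 mm high, yaw 6.3°.

```bash
python3 -m jog '[{"dx":29,"dy":-10,"dz":-50,"yaw":0,"hand":93},{"dx":28.5,"dy":-10,"dz":-50,"yaw":0.3,"hand":80},{"dx":0,"dy":0,"dz":-50,"yaw":0,"hand":60},{"dx":0,"dy":0,"dz":-30,"yaw":0,"hand":60},{"dx":0,"dy":0,"dz":-20,"yaw":0,"hand":60},{"dx":0,"dy":0,"dz":-10,"yaw":0,"hand":60},{"dx":0,"dy":0,"dz":0,"yaw":0,"hand":60},{"dx":0,"dy":0,"dz":0,"yaw":0,"hand":10},{"dx":0,"dy":0,"dz":0,"yaw":0,"hand":10},{"dx":0,"dy":0,"dz":0,"yaw":0,"hand":10},{"dx":0,"dy":0,"dz":0,"yaw":0,"hand":10},{"dx":0,"dy":0,"dz":0,"yaw":0,"hand":10}]' 60
```

```text
time_s: 4.35
eef_pos: [0.488, 0.0059, 0.0323]
ee_rot: [-180.0, 0.0, -173.5]
ft_force: [0.6, -0.1, 0.2]
gripper_width: 0.157
gripper_force: 0.0
```

```bash
python3 -m jog '[{"dx":0,"dy":0,"dz":0,"yaw":0,"hand":5},{"dx":0,"dy":0,"dz":0,"yaw":0,"hand":5},{"dx":0,"dy":0,"dz":0,"yaw":0,"hand":5}]' 60
python3 - <<'E'
from m import *
p=read_camera("wrist");cv2.imwrite("pics/w1.png",p["pixels"]);C=cloud(p)
print(*rect(sel(C,(.44,.005),.04,.04,.065)))
E
```

```text
time_s: 4.72
eef_pos: [0.4879, 0.0059, 0.0322]
ee_rot: [-180.0, -0.0, -173.4]
ft_force: [-0.4, -0.3, -0.3]
gripper_width: 0.057
gripper_force: 0.0
[452.4   2.3] [56.2 23.7] 8.0 52.0 3151
```

View pics/w1.png

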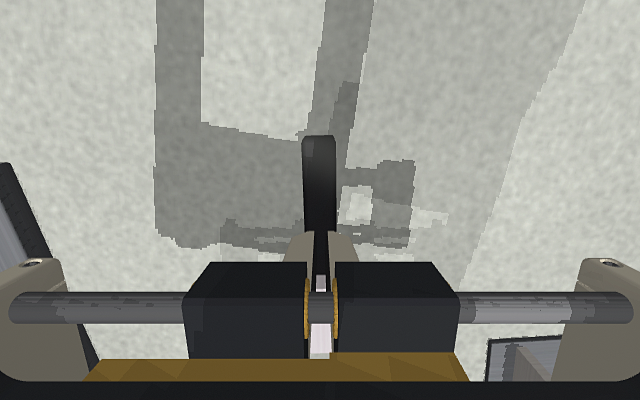

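```bash
python3 -m jog '[{"dx":0,"dy":0,"dz":8,"yaw":0,"hand":5},{"dx":0,"dy":0,"dz":7,"yaw":0,"hand":5},{"dx":0,"dy":0,"dz":0,"yaw":0,"hand":5}]' 60
python3 - <<'E'
from m import *
print(sense())
p=read_camera("wrist");C=cloud(p)
print(*rect(sel(C,(.44,.005),.04,.04,.085)))
p=read_camera("scene");x,y=proj(p,[.488,.006,.05])[0].astype(int);print(x,y)
cv2.imwrite("pics/s1.png",cv2.resize(p["pixels"][y-50:y+60,x-70:x+70],None,fx=5,fy=5,interpolation=cv2.INTER_CUBIC))
E
```

```text
time_s: 5.15
eef_pos: [0.4889, 0.0059, 0.0484]
ee_rot: [-180.0, 0.1, -173.5]
ft_force: [-0.1, -0.0, 0.4]
gripper_width: 0.057
gripper_force: 0.0
{'time_s': 5.15, 'joint_pos': array([  -5.3248,   -3.001 ,  111.6294,   -0.0004,   71.2509, -101.8742]), 'joint_velocities': array([-0.0409,  0.553 ,  0.6772,  0.02  , -0.6646,  0.0291]), 'tau': array([  0.0169, -42.5311, -45.1585,  -0.0288,   0.2526,   0.0002]), 'eef_pos': array([0.4889, 0.0059, 0.0484]), 'ee_rot': array([-179.9748,    0.118 , -173.4504]), 'ft_force': array([-0.075 , -0.0254,  0.4371]), 'torque': array([ 0.026 , -0.0049,  0.0226]), 'gripper_force': 0.0, 'gripper_width': 0.056698767752747396}
[452.4   1.7] [56.5 24. ] 10.5 52.0 2714
331 199
```

View pics/s1.png

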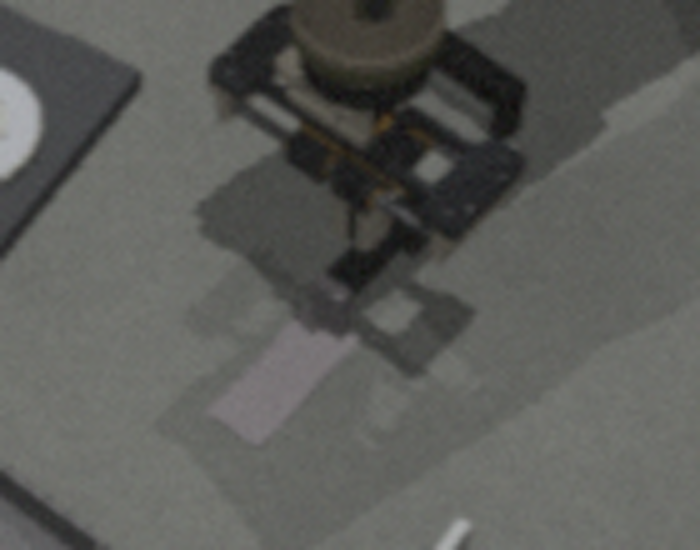

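Run:
```python
from m import *
p=read_camera("wrist");C=cloud(p).reshape(400,640,3)
for v in (200,225,235,245,255,262,275,285,300,340):
    print(v,[tuple(np.round(C[v,u]*1000).astype(int)) for u in (290,305,313,320,328,345)])
cv2.imwrite("pics/w2.png",cv2.resize(p["pixels"][120:380,220:420],None,fx=3,fy=2.3))
```

```text
200 [(np.int64(484), np.int64(-21), np.int64(0)), (np.int64(468), np.int64(-7), np.int64(50)), (np.int64(466), np.int64(-2), np.int64(53)), (np.int64(466), np.int64(2), np.int64(52)), (np.int64(465), np.int64(8), np.int64(52)), (np.int64(478), np.int64(25), np.int64(1))]
225 [(np.int64(505), np.int64(-19), np.int64(0)), (np.int64(504), np.int64(-6), np.int64(0)), (np.int64(484), np.int64(0), np.int64(51)), (np.int64(483), np.int64(4), np.int64(52)), (np.int64(482), np.int64(10), np.int64(53)), (np.int64(500), np.int64(28), np.int64(2))]
235 [(np.int64(515), np.int64(-18), np.int64(0)), (np.int64(480), np.int64(-5), np.int64(79)), (np.int64(479), np.int64(0), np.int64(79)), (np.int64(490), np.int64(5), np.int64(53)), (np.int64(478), np.int64(9), np.int64(79)), (np.int64(509), np.int64(29), np.int64(1))]
245 [(np.int64(481), np.int64(-12), np.int64(93)), (np.int64(479), np.int64(-4), np.int64(94)), (np.int64(479), np.int64(0), np.int64(93)), (np.int64(497), np.int64(6), np.int64(52)), (np.int64(479), np.int64(8), np.int64(92)), (np.int64(478), np.int64(17), np.int64(93))]
255 [(np.int6
[... 943 characters left out ...]
np.int64(129)), (np.int64(558), np.int64(13), np.int64(3)), (np.int64(479), np.int64(7), np.int64(130)), (np.int64(451), np.int64(7), np.int64(175))]
300 [(np.int64(453), np.int64(-6), np.int64(181)), (np.int64(455), np.int64(-2), np.int64(177)), (np.int64(458), np.int64(0), np.int64(173)), (np.int64(457), np.int64(2), np.int64(174)), (np.int64(457), np.int64(4), np.int64(173)), (np.int64(452), np.int64(7), np.int64(180))]
340 [(np.int64(463), np.int64(-5), np.int64(182)), (np.int64(469), np.int64(-1), np.int64(175)), (np.int64(618), np.int64(13), np.int64(3)), (np.int64(617), np.int64(20), np.int64(2)), (np.int64(616), np.int64(27), np.int64(3)), (np.int64(463), np.int64(8), np.int64(180))]
```

View pics/w2.png

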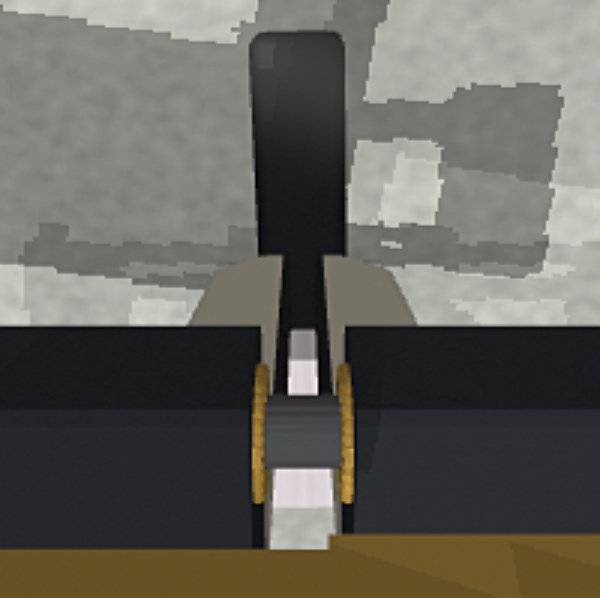

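The fingers closed above the handle: in the depth image their tips end near z ≈ 77 mm although the TCP reads 48 mm. I'll open them and measure where the tips really are.

```bash
cat > tip.py <<'E'
from m import *
s=sense();print(s["eef_pos"],s["gripper_width"])
p=read_camera("wrist");C=cloud(p).reshape(400,640,3)
e=s["eef_pos"]; yaw=np.deg2rad(s["ee_rot"][2]+180)
D=C-e; a=D[...,0]*np.cos(yaw)+D[...,1]*np.sin(yaw); b=-D[...,0]*np.sin(yaw)+D[...,1]*np.cos(yaw)
m=(np.abs(a)<.016)&(np.abs(b)<.075)&(C[...,2]>e[2]-.03)&(C[...,2]<e[2]+.1)&(p["range_z"]>0)
for sd in(-1,1):
    q=m&(np.sign(b)==sd); z=C[...,2][q]
    h=np.histogram(z,bins=np.arange(e[2]-.03,e[2]+.101,.01)); print(sd,h[0],"bins from",round(e[2]-.03,3))
    k=q&(C[...,2]>.056); print(" min z",np.percentile(C[...,2][k],[0,1,5]), "b",np.percentile(b[k],[0,50,100]),"a",np.percentile(a[k],[0,50,100]))
E
python3 -m jog '[{"dx":0,"dy":0,"dz":0,"yaw":0,"hand":93},{"dx":0,"dy":0,"dz":0,"yaw":0,"hand":93},{"dx":0,"dy":0,"dz":0,"yaw":0,"hand":93},{"dx":0,"dy":0,"dz":0,"yaw":0,"hand":93},{"dx":0,"dy":0,"dz":0,"yaw":0,"hand":93},{"dx":0,"dy":0,"dz":0,"yaw":0,"hand":93},{"dx":0,"dy":0,"dz":0,"yaw":0,"hand":93},{"dx":0,"dy":0,"dz":0,"yaw":0,"hand":93},{"dx":0,"dy":0,"dz":0,"yaw":0,"hand":93}]'; python3 tip.py
```

```text
time_s: 6.42
eef_pos: [0.4879, 0.0059, 0.0472]
ee_rot: [-180.0, -0.0, -173.4]
ft_force: [0.2, -0.5, -0.1]
gripper_width: 0.971
gripper_force: 0.0
[0.4879 0.0059 0.0472] 0.9705199611000431
-1 [  0   0   0 708   0  92 287 364 463 543 595 583 230] bins from 0.017
 min z [0.0721 0.0744 0.08  ] b [-0.0629 -0.0484 -0.045 ] a [-0.0105 -0.0091  0.0094]
1 [  0   0   0 599   0  82 299 384 445 546 596 579 225] bins from 0.017
 min z [0.0723 0.0748 0.0799] b [0.0437 0.0472 0.0617] a [-0.0106 -0.0092  0.0098]
```

```bash
python3 -m jog '[{"dx":0,"dy":0,"dz":-10,"yaw":0,"hand":93},{"dx":0,"dy":0,"dz":-10,"yaw":0,"hand":93},{"dx":0,"dy":0,"dz":-10,"yaw":0,"hand":93},{"dx":0,"dy":0,"dz":0,"yaw":0,"hand":93}]'; sed -i 's/>.056)/>.012)\&(np.abs(b)>.035)/' tip.py; python3 tip.py
```

```text
time_s: 6.98
eef_pos: [0.4867, 0.006, 0.0157]
ee_rot: [180.0, -0.2, -173.5]
ft_force: [0.1, -0.9, -0.0]
gripper_width: 0.998
gripper_force: 0.0
[0.4867 0.006  0.0157] 0.9984987111911331
-1 [   0 3137    0    0    0   85 1268  369  473  553  592  571  239] bins from -0.014
 min z [0.0407 0.0433 0.0485] b [-0.0641 -0.0497 -0.0464] a [-0.0103 -0.0089  0.0098]
1 [   0 3307    0    0    0   78 1111  373  476  540  590  585  241] bins from -0.014
 min z [0.0409 0.0434 0.0487] b [0.0453 0.0486 0.0639] a [-0.0104 -0.009   0.0096]
```

Tips are consistently 25 mm above the reported TCP, so a 36 mm tool-length error is in the reading. I go down 20 mm more and close.

```bash
python3 -m jog '[{"dx":0,"dy":0,"dz":-7,"yaw":0,"hand":93},{"dx":0,"dy":0,"dz":-7,"yaw":0,"hand":70},{"dx":0,"dy":0,"dz":-6,"yaw":0,"hand":60},{"dx":0,"dy":0,"dz":0,"yaw":0,"hand":10},{"dx":0,"dy":0,"dz":0,"yaw":0,"hand":10},{"dx":0,"dy":0,"dz":0,"yaw":0,"hand":10},{"dx":0,"dy":0,"dz":0,"yaw":0,"hand":10},{"dx":0,"dy":0,"dz":0,"yaw":0,"hand":10},{"dx":0,"dy":0,"dz":0,"yaw":0,"hand":10},{"dx":0,"dy":0,"dz":0,"yaw":0,"hand":10}]' 60
```

```text
time_s: 8.28
eef_pos: [0.488, 0.0059, -0.0028]
ee_rot: [-180.0, 0.0, -173.5]
ft_force: [-0.4, 0.9, 1.3]
gripper_width: 0.209
gripper_force: 59.9
```

Now it is gripped: opening 19.4 mm at 60 N. I lift, carry it to in front of the tray and measure again from there.

```bash
python3 -m jog '[{"dx":0,"dy":0,"dz":10,"yaw":0,"hand":10},{"dx":0,"dy":0,"dz":30,"yaw":0,"hand":10},{"dx":-10,"dy":-10,"dz":40,"yaw":0,"hand":10},{"dx":-20,"dy":-40,"dz":40,"yaw":1,"hand":10},{"dx":-20,"dy":-50,"dz":0,"yaw":2,"hand":10},{"dx":-20,"dy":-50,"dz":0,"yaw":2,"hand":10},{"dx":-20,"dy":-50,"dz":0,"yaw":2,"hand":10},{"dx":-13,"dy":-50,"dz":0,"yaw":2,"hand":10},{"dx":0,"dy":-50,"dz":0,"yaw":0.5,"hand":10},{"dx":0,"dy":-33,"dz":0,"yaw":0,"hand":10},{"dx":0,"dy":0,"dz":0,"yaw":0,"hand":10},{"dx":0,"dy":0,"dz":0,"yaw":0,"hand":10}]'
cat > look.py <<'E'
from m import *
import sys
s=sense();e=s["eef_pos"]*1000;y=s["ee_rot"][2]+180;print("eef",e,"yaw",y,s["ft_force"],s["gripper_width"],s["time_s"])
for n in("top","scene","wrist"):
    p=read_camera(n);C=cloud(p);print(n)
    P=sel(C,(.602,-.268),.09,.03,.05)
    if len(P)>60:
        c,r=cv2.minEnclosingCircle((P[:,:2]*1000).astype(np.float32)); print(" lamp",c,r,np.median(P[:,2]),len(P))
    P=sel(C,(.585,-.269),.14,.012,.026)
    if len(P)>60: print(" tray",*rect(P))
    for r in pinpoint("lifter_tip",p)[:3]: print(" tip",np.round(r["pixel"]),round(r["confidence"],2))
    cv2.imwrite(f"pics/{sys.argv[1]}_{n}.png",p["pixels"])
    c=np.array([np.cos(np.deg2rad(y)),np.sin(np.deg2rad(y))])
    D=C[:,:2]*1000-e[:2]; a=D@c; b=D@[-c[1],c[0]]; z=C[:,2]*1000-(e[2]+3)
    B=(a>45)&(a<127)&(abs(b)<18)&(z>-15)&(z<14)&(C[:,2]>.055)
    if B.sum()>20:
        k=np.linalg.lstsq(np.c_[a[B],np.ones(B.sum())],z[B],rcond=None)[0]; print(" blade top z rel underside: slope",k[0],"at100",k[0]*100+k[1],B.sum())
        T=(abs(b)<30)&(z>-8)&(z<8)&(C[:,2]>.055)&(a>40)&(a<150); print("  tip a",np.percentile(a[T],98),"b mid",np.mean(np.percentile(b[T],[2,98])))
    H=(a<-10)&(a>-75)&(abs(b)<16)&(z>35)&(z<68)
    if H.sum()>20:
        k=np.linalg.lstsq(np.c_[a[H],np.ones(H.sum())],z[H],rcond=None)[0];print(" handle slope",k[0],"at-40",-40*k[0]+k[1],"rear a",np.percentile(a[H],2))
E
python3 look.py l1
```

```text
time_s: 9.78
eef_pos: [0.3848, -0.3264, 0.1172]
ee_rot: [180.0, -0.0, -163.9]
ft_force: [0.6, -0.0, -0.7]
gripper_width: 0.208
gripper_force: 59.9
eef [ 384.7924 -326.4189  117.1958] yaw 16.077800221816943 [ 0.6232 -0.0171 -0.6836] 0.20788289768665963 9.775
top
 lamp (605.17333984375, -265.3421936035156) 61.39865493774414 0.0341677197765763 720
 tray [ 584.8 -271.3] [195.3 140.9] 16.0 18.7 1315
 tip [386. 267.] 0.72
 tip [418. 213.] 0.56
 blade top z rel underside: slope -0.009049183127382267 at100 0.29699450043024 293
  tip a 127.45163107621595 b mid -0.7611510191800566
 handle slope 0.06378185004099925 at-40 50.573042034194465 rear a -63.317692176431095
scene
 lamp (604.7036743164062, -260.72222900390625) 61.77592849731445 0.03531668005266412 649
 tray [ 583.9 -266.2] [200.4 143.3] 15.8 20.0 1176
 tip [268. 136.] 0.96
 tip [324. 144.] 0.64
 blade top z rel underside: slope -0.012365520993503356 at100 2.004991644396087 182
  tip a 128.50861421298328 b mid 4.655115068617061
wrist
 tip [448. 165.] 0.94
 blade top z rel underside: slope -0.002616273069774868 at100 2.0429572475022044 1633
  tip a 102.98690966993043 b mid 0.3372203842683792
 handle slope 0.026600593550176695 at-40 51.5097169490252 rear a -63.19978966342967
```

```bash
python3 -m jog '[{"dx":8,"dy":1.5,"dz":-30,"yaw":0,"hand":10},{"dx":7.5,"dy":1,"dz":-30,"yaw":0,"hand":10},{"dx":0,"dy":0,"dz":-25,"yaw":0,"hand":10},{"dx":0,"dy":0,"dz":-11,"yaw":0,"hand":10},{"dx":0,"dy":0,"dz":-2,"yaw":0,"hand":10},{"dx":0,"dy":0,"dz":0,"yaw":0,"hand":10},{"dx":0,"dy":0,"dz":0,"yaw":0,"hand":10}]'
python3 - <<'E'
from m import *
s=sense();e=s["eef_pos"]*1000;y=np.deg2rad(s["ee_rot"][2]+180);print(e,s["ft_force"])
for n in("top","scene","wrist"):
    p=read_camera(n);C=cloud(p)
    c=np.array([np.cos(y),np.sin(y)]);D=C[:,:2]*1000-e[:2];a=D@c;b=D@[-c[1],c[0]];z=C[:,2]*1000
    for nm,B in(("blade",(a>45)&(a<120)&(abs(b)<15)&(z>14)&(z<32)),("trayside",(a>105)&(a<125)&(abs(b)>28)&(abs(b)<60)&(z>10)&(z<29)),("lamp",(a>150)&(a<280)&(abs(b)<80)&(z>31)&(z<45))):
        if B.sum()>15: print(n,nm,np.median(z[B]),B.sum(), (a[B].min(),a[B].max(),b[B].min(),b[B].max()) if nm=="lamp" else "")
E
```

```text
time_s: 10.95
eef_pos: [0.4012, -0.3253, 0.0204]
ee_rot: [-179.9, 0.1, -164.0]
ft_force: [-0.4, 0.2, -1.8]
gripper_width: 0.211
gripper_force: 59.9
[ 401.166  -325.3002   20.4395] [-0.3813  0.2034 -1.7629]
top blade 24.080450574414616 188 
top trayside 18.375637507378656 106 
top lamp 34.47487628408409 657 (np.float64(152.90222239702436), np.float64(261.4085314343553), np.float64(-57.45416646169064), np.float64(50.93011770262145))
scene blade 25.32662643396929 130 
scene trayside 20.599433415820382 81 
scene lamp 35.39686615950288 625 (np.float64(152.89397929711185), np.float64(266.5262665370625), np.float64(-53.740314684550995), np.float64(57.37433752581238))
wrist blade 25.157875839379646 1354
```

```bash
python3 -m jog '[{"dx":-0.3,"dy":1,"dz":-2,"yaw":0,"hand":10},{"dx":4.8,"dy":1.4,"dz":0,"yaw":0,"hand":10},{"dx":4.8,"dy":1.4,"dz":0,"yaw":0,"hand":10},{"dx":4.8,"dy":1.4,"dz":0,"yaw":0,"hand":10},{"dx":3.8,"dy":1.1,"dz":0,"yaw":0,"hand":10},{"dx":2.9,"dy":0.8,"dz":0,"yaw":0,"hand":10},{"dx":2.9,"dy":0.8,"dz":0,"yaw":0,"hand":10},{"dx":2.9,"dy":0.8,"dz":0,"yaw":0,"hand":10},{"dx":2.9,"dy":0.8,"dz":0,"yaw":0,"hand":10},{"dx":2.9,"dy":0.8,"dz":0,"yaw":0,"hand":10},{"dx":2.9,"dy":0.8,"dz":0,"yaw":0,"hand":10},{"dx":2.9,"dy":0.8,"dz":0,"yaw":0,"hand":10}]'
cat > st.py <<'E'
from m import *
import sys
s=sense();e=s["eef_pos"]*1000;y=np.deg2rad(s["ee_rot"][2]+180);print(e,s["ft_force"],s["time_s"])
t=np.deg2rad(16);print("grip in tray",(e[0]-606.6)*np.cos(t)+(e[1]+263.3)*np.sin(t),-(e[0]-606.6)*np.sin(t)+(e[1]+263.3)*np.cos(t))
for n in("top","scene"):
    p=read_camera(n);C=cloud(p)
    c=np.array([np.cos(y),np.sin(y)]);D=C[:,:2]*1000-e[:2];a=D@c;b=D@[-c[1],c[0]];z=C[:,2]*1000-e[2]-2.8
    u=p["pixels"].reshape(-1,3).min(1)
    B=(a>40)&(a<290)&(abs(b)<80)&(z>9)&(z<32)&(u>130)
    if B.sum()<30: continue
    k=np.linalg.lstsq(np.c_[a[B],b[B],np.ones(B.sum())],z[B],rcond=None)[0]
    print(n,"lamp N",B.sum(),"slopes",k[:2],"z",np.median(z[B]),"a",a[B].min(),a[B].max(),"b",b[B].min(),b[B].max())
    if len(sys.argv)>1: x,v=proj(p,[e[0]/1000+.07,e[1]/1000,.03])[0].astype(int); cv2.imwrite(f"pics/{sys.argv[1]}_{n}.png",cv2.resize(p["pixels"][max(v-45,0):v+45,x-60:x+60],None,fx=5,fy=5,interpolation=cv2.INTER_CUBIC))
E
python3 st.py
```

```text
time_s: 12.6
eef_pos: [0.4388, -0.3127, 0.0172]
ee_rot: [-180.0, -0.0, -164.0]
ft_force: [-3.2, -0.6, 1.6]
gripper_width: 0.208
gripper_force: 59.9
[ 438.7748 -312.6937   17.243 ] [-3.1776 -0.6346  1.5607] 12.6
grip in tray -174.93865479098858 -1.221426294433492
top lamp N 725 slopes [-0.0253 -0.0034] z 15.061322447336043 a 119.24786766954747 226.9394574755321 b -55.32430596891256 50.91352986344922
scene lamp N 620 slopes [-0.0176  0.0045] z 16.453877506302916 a 118.88065807745583 227.26003057509757 b -52.848920833282875 53.835993837960515
```

```bash
python3 -m jog '[{"dx":3.8,"dy":1.1,"dz":0.5,"yaw":0,"hand":10},{"dx":3.8,"dy":1.1,"dz":0,"yaw":0,"hand":10},{"dx":3.8,"dy":1.1,"dz":0,"yaw":0,"hand":10},{"dx":3.8,"dy":1.1,"dz":0,"yaw":0,"hand":10},{"dx":3.8,"dy":1.1,"dz":0,"yaw":0,"hand":10},{"dx":3.8,"dy":1.1,"dz":0,"yaw":0,"hand":10},{"dx":3.8,"dy":1.1,"dz":0,"yaw":0,"hand":10},{"dx":3.8,"dy":1.1,"dz":0,"yaw":0,"hand":10}]'; python3 st.py
```

```text
time_s: 13.7
eef_pos: [0.4692, -0.3038, 0.0176]
ee_rot: [180.0, -0.0, -164.0]
ft_force: [-2.6, -0.3, -1.5]
gripper_width: 0.214
gripper_force: 59.9
[ 469.2247 -303.8033   17.6215] [-2.6021 -0.2557 -1.4847] 13.7
grip in tray -143.21781362006217 -1.0684750470812716
top lamp N 718 slopes [-0.0364  0.0007] z 15.055378254139207 a 90.13006302628753 196.92581960903533 b -54.75263377292049 52.516136036823546
scene lamp N 625 slopes [-0.0299  0.0077] z 16.27118895390386 a 87.60481307885375 197.5329796012153 b -51.202527399309226 56.26451367962679
```

```bash
python3 -m jog '[{"dx":4.8,"dy":1.4,"dz":0,"yaw":0,"hand":10},{"dx":4.8,"dy":1.4,"dz":0,"yaw":0,"hand":10},{"dx":4.8,"dy":1.4,"dz":0,"yaw":0,"hand":10},{"dx":4.8,"dy":1.4,"dz":0,"yaw":0,"hand":10},{"dx":4.8,"dy":1.4,"dz":0,"yaw":0,"hand":10},{"dx":4.8,"dy":1.4,"dz":0,"yaw":0,"hand":10},{"dx":4.8,"dy":1.4,"dz":0,"yaw":0,"hand":10},{"dx":4.8,"dy":1.4,"dz":0,"yaw":0,"hand":10},{"dx":4.8,"dy":1.4,"dz":0,"yaw":0,"hand":10},{"dx":1.9,"dy":0.5,"dz":0,"yaw":0,"hand":10},{"dx":0,"dy":0,"dz":0,"yaw":0,"hand":10}]'; python3 st.py
```

```text
time_s: 15.18
eef_pos: [0.5146, -0.2906, 0.0176]
ee_rot: [180.0, 0.0, -163.9]
ft_force: [-1.1, 0.2, -2.8]
gripper_width: 0.21
gripper_force: 59.9
[ 514.5576 -290.5586   17.6433] [-1.0663  0.1846 -2.8359] 15.175
grip in tray -95.99029403086261 -0.8323810801229747
top lamp N 674 slopes [-0.0085  0.0042] z 15.575130344355898 a 47.067219228043236 150.18210643475703 b -55.0237217755479 52.792438500039516
scene lamp N 610 slopes [-0.0059  0.0069] z 17.070091076795357 a 42.33924973338636 149.58742617908092 b -49.63575871771062 57.07011802895029
```

Lamp centre is about 95 mm ahead of the grip and level on the blade. Lifting.

```bash
python3 -m jog '[{"dx":0,"dy":0,"dz":2,"yaw":0,"hand":10},{"dx":0,"dy":0,"dz":3,"yaw":0,"hand":10},{"dx":0,"dy":0,"dz":5,"yaw":0,"hand":10},{"dx":0,"dy":0,"dz":7,"yaw":0,"hand":10},{"dx":0,"dy":0,"dz":9,"yaw":0,"hand":10},{"dx":0,"dy":0,"dz":9,"yaw":0,"hand":10},{"dx":0,"dy":0,"dz":9,"yaw":0,"hand":10},{"dx":0,"dy":0,"dz":9,"yaw":0,"hand":10},{"dx":0,"dy":0,"dz":9,"yaw":0,"hand":10},{"dx":0,"dy":0,"dz":9,"yaw":0,"hand":10},{"dx":0,"dy":0,"dz":9,"yaw":0,"hand":10},{"dx":0,"dy":0,"dz":7,"yaw":0,"hand":10},{"dx":0,"dy":0,"dz":4,"yaw":0,"hand":10},{"dx":0,"dy":0,"dz":0,"yaw":0,"hand":10}]'; python3 st.py
```

```text
time_s: 17.02
eef_pos: [0.5143, -0.2909, 0.109]
ee_rot: [-180.0, 0.0, -163.9]
ft_force: [0.3, 0.2, -3.6]
gripper_width: 0.213
gripper_force: 59.9
[ 514.3044 -290.8775  108.971 ] [ 0.3333  0.1994 -3.5924] 17.025
grip in tray -96.3216323476696 -1.0691260749863822
top lamp N 805 slopes [-0.0034 -0.0043] z 15.63809022185644 a 46.547661754245276 149.21094643431263 b -55.7674319193185 52.95022962469497
scene lamp N 659 slopes [-0.002   0.0023] z 16.702272725762878 a 43.56723842955007 150.37585024353382 b -50.85318320700535 56.03834329353315
```

```bash
python3 -m jog '[{"dx":0.8,"dy":5,"dz":1,"yaw":-0.2,"hand":10},{"dx":0.8,"dy":10,"dz":1,"yaw":-0.2,"hand":10},{"dx":0.8,"dy":15,"dz":1,"yaw":-0.2,"hand":10},{"dx":0.8,"dy":20,"dz":1,"yaw":-0.2,"hand":10},{"dx":0.8,"dy":25,"dz":1,"yaw":-0.2,"hand":10},{"dx":0.8,"dy":30,"dz":0,"yaw":-0.2,"hand":10},{"dx":0.8,"dy":30,"dz":0,"yaw":-0.2,"hand":10},{"dx":0.8,"dy":30,"dz":0,"yaw":-0.2,"hand":10},{"dx":0.8,"dy":25,"dz":0,"yaw":-0.2,"hand":10},{"dx":0.8,"dy":20,"dz":0,"yaw":-0.2,"hand":10},{"dx":0.8,"dy":20,"dz":0,"yaw":-0.2,"hand":10},{"dx":0.8,"dy":15,"dz":0,"yaw":-0.2,"hand":10},{"dx":0.8,"dy":10,"dz":0,"yaw":-0.2,"hand":10},{"dx":0.8,"dy":5,"dz":0,"yaw":-0.2,"hand":10}]'; python3 st.py
```

```text
time_s: 18.88
eef_pos: [0.5254, -0.0302, 0.1137]
ee_rot: [-180.0, 0.0, -166.7]
ft_force: [-0.2, 0.9, -4.1]
gripper_width: 0.209
gripper_force: 59.9
[525.3747 -30.1546 113.7412] [-0.2127  0.8715 -4.1447] 18.875
grip in tray -13.815200023293784 246.50247300366314
scene lamp N 873 slopes [ 0.0011 -0.0006] z 16.962178450955275 a 43.21890842398336 150.7055271472992 b -51.70517287336139 55.22581184488809
```

```bash
python3 -m jog '[{"dx":0.7,"dy":5,"dz":0,"yaw":-0.2,"hand":10},{"dx":0.7,"dy":10,"dz":0,"yaw":-0.2,"hand":10},{"dx":0.7,"dy":15,"dz":0,"yaw":-0.2,"hand":10},{"dx":0.7,"dy":20,"dz":0,"yaw":-0.2,"hand":10},{"dx":0.7,"dy":25,"dz":0,"yaw":-0.2,"hand":10},{"dx":0.7,"dy":30,"dz":0,"yaw":-0.2,"hand":10},{"dx":0.7,"dy":30,"dz":0,"yaw":-0.2,"hand":10},{"dx":0.7,"dy":30,"dz":0,"yaw":-0.2,"hand":10},{"dx":0.7,"dy":25,"dz":0,"yaw":-0.2,"hand":10},{"dx":0.7,"dy":20,"dz":0,"yaw":-0.2,"hand":10},{"dx":0.7,"dy":19,"dz":0,"yaw":-0.2,"hand":10},{"dx":0.7,"dy":13,"dz":0,"yaw":-0.2,"hand":10},{"dx":0.7,"dy":8,"dz":0,"yaw":-0.1,"hand":10},{"dx":0.6,"dy":4,"dz":0,"yaw":0,"hand":10},{"dx":0,"dy":0,"dz":0,"yaw":0,"hand":10}]'
cat > sd.py <<'E'
from m import *
import sys
s=sense();e=s["eef_pos"]*1000;y=np.deg2rad(s["ee_rot"][2]+180);print(e,s["ee_rot"],s["ft_force"],s["time_s"])
t=np.deg2rad(10.8);S=np.array([628.7,241.5]);ct=np.array([np.cos(t),np.sin(t)])
print("grip in stand",(e[:2]-S)@ct,(e[:2]-S)@[-ct[1],ct[0]])
for n in("top","scene"):
    p=read_camera(n);C=cloud(p);u=p["pixels"].reshape(-1,3).min(1)
    D=C[:,:2]*1000-S;a=D@ct;b=D@[-ct[1],ct[0]];z=C[:,2]*1000
    B=(abs(a)<75)&(abs(b)<75)&(z>86)&(z<150)&(u>120)
    if B.sum()>30:
        k=np.linalg.lstsq(np.c_[a[B],b[B],np.ones(B.sum())],z[B],rcond=None)[0]; B&=abs(z-(a*k[0]+b*k[1]+k[2]))<4
        print(n,"lamp N",B.sum(),"slopes",k[:2],"z",np.median(z[B]),"a",a[B].min(),a[B].max(),"b",b[B].min(),b[B].max())
    B=(abs(a)<65)&(abs(b)<55)&(z>70)&(z<85)
    if B.sum()>8: print(n,"plates",np.median(z[B]),B.sum(),"a",a[B].min(),a[B].max(),"b",b[B].min(),b[B].max())
    if len(sys.argv)>1: x,v=proj(p,[.6,.24,.08])[0].astype(int); cv2.imwrite(f"pics/{sys.argv[1]}_{n}.png",cv2.resize(p["pixels"][max(v-50,0):v+50,x-60:x+60],None,fx=5,fy=5,interpolation=cv2.INTER_CUBIC))
E
python3 sd.py
```

```text
time_s: 20.85
eef_pos: [0.5352, 0.2231, 0.1137]
ee_rot: [-180.0, 0.0, -169.3]
ft_force: [-0.0, 0.2, -2.4]
gripper_width: 0.211
gripper_force: 59.9
[535.1863 223.0555 113.6808] [-179.9899    0.0012 -169.2573] [-0.0392  0.2059 -2.3598] 20.85
grip in stand -95.31346480564697 -0.5950363705535899
top lamp N 244 slopes [-0.0026  0.0199] z 131.68802324692433 a -38.61450842040641 50.940638958361326 b -55.5478324875911 -9.856544904364023
top plates 78.14182429769339 15 a -49.85713255594188 49.76354799476949 b -43.78758402306368 -37.85169742597686
scene lamp N 1145 slopes [-0.0002 -0.001 ] z 133.30511342925712 a -54.95851926290102 55.31935674526921 b -51.78674347305271 54.973992857824236
scene plates 79.55565458157892 78 a -51.084980374284406 51.217202126307775 b -40.30486659916668 46.17111622057602
```

```bash
python3 -m jog '[{"dx":-0.2,"dy":1,"dz":-3,"yaw":0,"hand":10},{"dx":0,"dy":0,"dz":-5,"yaw":0,"hand":10},{"dx":0,"dy":0,"dz":-7,"yaw":0,"hand":10},{"dx":0,"dy":0,"dz":-7,"yaw":0,"hand":10},{"dx":0,"dy":0,"dz":-5,"yaw":0,"hand":10},{"dx":0,"dy":0,"dz":-3,"yaw":0,"hand":10},{"dx":0,"dy":0,"dz":-2,"yaw":0,"hand":10},{"dx":0,"dy":0,"dz":-1,"yaw":0,"hand":10},{"dx":0,"dy":0,"dz":-1,"yaw":0,"hand":10},{"dx":0,"dy":0,"dz":-1,"yaw":0,"hand":10},{"dx":0,"dy":0,"dz":-1,"yaw":0,"hand":10},{"dx":0,"dy":0,"dz":-1,"yaw":0,"hand":10},{"dx":0,"dy":0,"dz":-1,"yaw":0,"hand":10},{"dx":0,"dy":0,"dz":-1,"yaw":0,"hand":10},{"dx":0,"dy":0,"dz":-1,"yaw":0,"hand":10},{"dx":0,"dy":0,"dz":-1,"yaw":0,"hand":10},{"dx":0,"dy":0,"dz":-1,"yaw":0,"hand":10},{"dx":0,"dy":0,"dz":-1,"yaw":0,"hand":10},{"dx":0,"dy":0,"dz":-1,"yaw":0,"hand":10},{"dx":0,"dy":0,"dz":0,"yaw":0,"hand":10}]'; python3 sd.py
```

```text
time_s: 23.45
eef_pos: [0.5348, 0.2242, 0.0695]
ee_rot: [-180.0, -0.0, -169.3]
ft_force: [-0.4, 0.2, -1.8]
gripper_width: 0.209
gripper_force: 59.9
[534.7762 224.203   69.5495] [-179.9984   -0.0121 -169.2521] [-0.3792  0.2276 -1.7542] 23.45
grip in stand -95.50132880816133 0.6089045540084967
top lamp N 213 slopes [-0.004   0.0093] z 93.66180472196295 a -40.60910617934474 51.75736829072419 b -53.31578252538533 -8.651355984690628
top plates 77.97888046724836 14 a -40.77612998686038 48.087993738024004 b -54.857955224978035 -36.5039247397629
scene lamp N 1084 slopes [-0.0004  0.0016] z 95.28749199804986 a -52.64702155661165 55.03931498219249 b -50.70512816247599 56.478366672874635
scene plates 79.24329140129092 67 a -64.36207837288539 50.1606729945996 b -39.450273229946376 46.41821426600618
```

Lamp rests on the plates with its top at 95.3 mm. I lower the blade a bit more, retreat and check.

```bash
python3 -m jog '[{"dx":0,"dy":0,"dz":-3,"yaw":0,"hand":10},{"dx":0,"dy":0,"dz":-4,"yaw":0,"hand":10},{"dx":0,"dy":0,"dz":0,"yaw":0,"hand":10},{"dx":-4.9,"dy":-0.9,"dz":0,"yaw":0,"hand":10},{"dx":-9.8,"dy":-1.9,"dz":0,"yaw":0,"hand":10},{"dx":-9.8,"dy":-1.9,"dz":0,"yaw":0,"hand":10},{"dx":-9.8,"dy":-1.9,"dz":0,"yaw":0,"hand":10},{"dx":-9.8,"dy":-1.9,"dz":0,"yaw":0,"hand":10},{"dx":-9.8,"dy":-1.9,"dz":0,"yaw":0,"hand":10},{"dx":-9.8,"dy":-1.9,"dz":0,"yaw":0,"hand":10},{"dx":-9.8,"dy":-1.9,"dz":0,"yaw":0,"hand":10},{"dx":-14.7,"dy":-2.8,"dz":0,"yaw":0,"hand":10},{"dx":-14.7,"dy":-2.8,"dz":0,"yaw":0,"hand":10},{"dx":-14.7,"dy":-2.8,"dz":0,"yaw":0,"hand":10},{"dx":-14.7,"dy":-2.8,"dz":0,"yaw":0,"hand":10},{"dx":-9.8,"dy":-1.9,"dz":0,"yaw":0,"hand":10},{"dx":0,"dy":0,"dz":0,"yaw":0,"hand":10}]'; python3 sd.py e1
```

```text
time_s: 25.68
eef_pos: [0.3924, 0.1969, 0.0628]
ee_rot: [180.0, 0.0, -169.2]
ft_force: [-0.1, 0.5, -1.5]
gripper_width: 0.209
gripper_force: 59.9
[392.368  196.9013  62.7589] [ 179.9971    0.0189 -169.2359] [-0.0837  0.4741 -1.5349] 25.675
grip in stand -240.50282959718382 0.4754895279232514
top lamp N 718 slopes [-0.0038 -0.0002] z 93.72140130616245 a -52.907502783344164 53.61685333537331 b -53.145863612811844 53.62708758447612
top plates 78.85012938257306 35 a -52.299736046936715 49.486152238918685 b -45.43422100338977 40.028759205942315
scene lamp N 1079 slopes [-0.0006  0.0005] z 95.2252481272081 a -53.147333552168405 55.138339511760826 b -50.505113214613836 56.91068095445088
scene plates 78.86742926759985 53 a -50.28412038245518 53.71593175537799 b -39.99216145353214 46.15483871099979
```

Lamp is level and centred within about 3 mm. Now the lifter goes down onto the bench.

```bash
python3 -m jog '[{"dx":0,"dy":0,"dz":-15,"yaw":0,"hand":10},{"dx":0,"dy":0,"dz":-20,"yaw":0,"hand":10},{"dx":0,"dy":0,"dz":-15,"yaw":0,"hand":10},{"dx":0,"dy":0,"dz":-8,"yaw":0,"hand":10},{"dx":0,"dy":0,"dz":-4,"yaw":0,"hand":10},{"dx":0,"dy":0,"dz":-2,"yaw":0,"hand":10},{"dx":0,"dy":0,"dz":-1,"yaw":0,"hand":10},{"dx":0,"dy":0,"dz":0,"yaw":0,"hand":10},{"dx":0,"dy":0,"dz":0,"yaw":0,"hand":60},{"dx":0,"dy":0,"dz":0,"yaw":0,"hand":60},{"dx":0,"dy":0,"dz":0,"yaw":0,"hand":60},{"dx":0,"dy":0,"dz":0,"yaw":0,"hand":60},{"dx":0,"dy":0,"dz":0,"yaw":0,"hand":60},{"dx":0,"dy":0,"dz":10,"yaw":0,"hand":60},{"dx":0,"dy":0,"dz":30,"yaw":0,"hand":60},{"dx":0,"dy":0,"dz":50,"yaw":0,"hand":60},{"dx":0,"dy":0,"dz":50,"yaw":0,"hand":60},{"dx":0,"dy":0,"dz":0,"yaw":0,"hand":60}]'; python3 sd.py
python3 - <<'E'
from m import *
p=read_camera("wrist");C=cloud(p)
print("handle",*rect(sel(C,(.378,.194),.07,.035,.07)))
q=read_camera("scene");cv2.imwrite("pics/fin.png",q["pixels"])
E
```

```text
time_s: 28.02
eef_pos: [0.396, 0.1982, 0.1434]
ee_rot: [179.9, 0.5, -169.2]
ft_force: [0.4, 0.4, 0.6]
gripper_width: 0.649
gripper_force: 0.0
[396.0461 198.1631 143.3621] [ 179.9127    0.5324 -169.246 ] [0.3942 0.4468 0.5925] 28.025
grip in stand -236.65351365960407 1.0257412321424013
top lamp N 716 slopes [-0.0046 -0.0026] z 93.76027098092739 a -53.3223477549782 53.00823818042582 b -53.40347536797172 53.647231733748576
top plates 79.04197794664218 36 a -54.26759414780723 49.46358707806067 b -50.461308113469194 39.822444791214984
scene lamp N 1065 slopes [-0.0014  0.0033] z 95.20728753063084 a -54.705057384785995 55.068583424092644 b -51.44474267173798 57.03972956135
scene plates 78.6201719516864 50 a -50.22474305182281 50.9828697576046 b -40.93811157847798 46.11355627423437
handle [378.5 193.7] [97.8 23.9] 11.7 51.9 2163
```

View pics/fin.png

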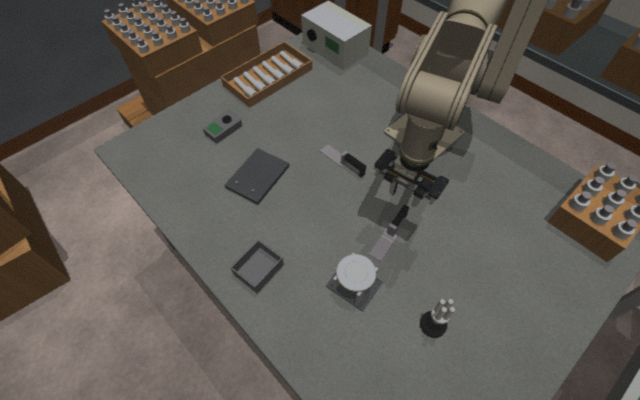

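The lamp sits centred on the stand at (357,273). The lifter lies flat on the bench at (392,232), with its handle top at 51.9 mm and clear of the stand. The bulb, meter and bin have not moved.

```bash
python3 -c "
from rig import finish_job
print(finish_job())"
```

```text
the job is handed in; nothing more can be done
None
```

The job is handed in: the lamp rests level on the stand, centred within about 3 mm, and the lifter lies flat on the open bench clear of tray and stand; the judge returned no verdict.

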